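# Hang and lock the bottle shelf on the slotted upright

## Task

Hang the blue bottle shelf on the slotted upright: put its two claws through the two slots of the rail, let them hook down behind it, and press the shelf down gently until it is fully home and the red latch has snapped out over its back plate. Let go of it, never force it hard against the upright, and leave the two bottles and the petri dish where they stand.

Things in the scene. Friction and masses are not known exactly. Their poses are not given: they have to be found in the camera images.
- bracket: loose blue bottle shelf (the bracket), 0.22 to 0.36 kg, standing upright. Origin: centre of the tray's underside; z up, +x towards back plate and claws. Tray 90 (x) by 100 (y) mm, rim 14 mm high. Back plate 8 mm thick, 56 mm wide, 100 mm high, rear face at x = +45. Two steel claws stand out 16 mm behind it
- bracket_grip (a point): point in the bracket's grip rib where the fingers fit well, at x = 5, y = 0, z = 84 mm in its frame. The rib is 12 mm thick in y, reaches from x = -20 to +37 and up to z = 100: grip it from above, a finger on each side; a grip of about 60 N holds it firmly
- bracket_back (a point): lower middle of the back plate's rear face, at x = 45, y = 0, z = 0 mm in the bracket's frame
- upper_claw (a point): on the bracket: tip of the upper claw, at x = 61, y = 0, z = 64 mm in its frame, level with the underside of its stem. The stem (z 64 to 76, 9 mm long from the rear face) ends in a tooth 7 mm thick that hangs 10 mm below it, so the claw's tip is 22 mm high (z 54 to 76), and 10 mm thick in y
- lower_claw (a point): on the bracket: tip of the lower claw, at x = 61, y = 0, z = 24 mm in its frame, level with the underside of its stem. The stem (z 24 to 36, 9 mm long from the rear face) ends in a tooth 7 mm thick that hangs 10 mm below it, so the claw's tip is 22 mm high (z 14 to 36), and 10 mm thick in y
- upright: fixed stand: grey foot plate 120 by 100 by 12 mm, column 220 mm high, before it a steel rail 60 mm wide, 156 mm high, with two slots one above the other. Origin: underside of the foot plate, z up, slotted front towards -x; front face of the rail at x = -30, wall 6 mm thick, 22 mm behind. The rail is clamped at an unmeasured height, within 12 mm of its middle setting; it does not shift under load
- upright_seat (a point): at the rail's front face, middle of its width, x inwards: where bracket_back lies at home if the rail is at its middle setting (true home: up to 12 mm higher or lower; find it by feel). Above true home the slots, 14 mm wide, run from 24 to 50 and 64 to 90 mm: claws enter with the bracket 10 to 14 mm above home; with the rear face within 3 mm of the rail it can go down to the hard stop, home
- latch (a joint): red spring latch, 30 mm wide, standing 5 mm out of the rail's front face, underside 101.5 mm above true home. 0 = out; 0.005 m when the back plate holds it in. Spring 3 to 5 N. The back plate pushes it in as the claws go in; at home it snaps out over the plate's top edge and keeps the shelf down
- spring_foot (a joint): red spring pin on a ledge under the back plate, 16 mm before the rail's face, top 8 mm above true home. 0 = up; 0.008 m with the bracket pressed home, about 0.0065 m locked. Pushes up with 5 N at 0, 8.5 N at home; unlocked, it lifts the shelf again. A shelf lowered too far before the claws are in lands on it. Pressing home takes 5 to 12 N on the tool; at 20 N it is on the hard stop
- amber_bottle: brown bottle with yellow cap, 34 mm across, 70 mm high, loose bystander; origin in the middle of its underside; behind it, to the left of the upright, stands a tall plate washer to keep the arm clear of
- white_bottle: white bottle with red cap, 30 mm across, 62 mm high, loose bystander; origin in the middle of its underside
- petri: petri dish, 90 mm across, 15 mm high, loose bystander; origin in the middle of its underside

How it is judged (in metres and radians):
On the way:
1. both claws are through the slots of the rail (back plate within 6 mm of its face) (x of bracket_back in the frame of upright_seat above -0.006 m and distance between bracket_back and upright_seat below 0.032 m), for 0.1 s.
At the end, for the whole second after the job is handed in: the shelf hangs on the rail, its back plate within 6 mm of the rail's face and upright within 0.1 rad, held down by itself with the spring foot pressed in more than 4.5 mm and the latch out again (within 1.5 mm of fully out), at rest and let go (value of joint spring_foot above 0.0045 m and value of joint latch below 0.0015 m and x of bracket_back in the frame of upright_seat above -0.006 m and distance between bracket_back and upright_seat below 0.018 m and angle between bracket's own z axis and vertical below 0.1 rad and linear speed of bracket below 0.02 m/s); the robot touches nothing.
It fails at once if the shelf is forced against the upright with more than 40 N (contact force between bracket and upright above 40 N).
It fails at once if a bottle or the petri dish is shoved more than 30 mm (distance of any of amber_bottle, white_bottle, petri from where it was at the start of the episode above 0.03 m).
It also fails if it takes over 48 s, if anything falls off the work surface, if the arm or the gripper's body presses on something with over 40 N, if the wrist force passes 120 N, or if a joint passes its speed limit or range.

## Robot

A 6-joint arm with a two-finger parallel gripper is mounted at the origin on a cart in front of the work surface, level with it; the furniture and walls round the work are solid. World frame = base frame: x ahead of the robot, y to its left, z up, the work surface at z = 0. Lengths are in mm, angles in degrees, forces in N, time in s.
With the tool pointing down it reaches from about 350 to 850 mm from the base axis. Payload 8.1 kg.
Tool frame: the origin (TCP) lies at the very end of the fingers, on their centre line; the grasp point (between the pads) lies 19 mm behind it; z points along the fingers, y is the line along which they close (so a half turn about z gives the same grasp; the last joint's range is limited). The gripper opens to 85 mm and grips with 20 to 120 N. Pads are 22 mm wide; open, the fingers measure 114 mm over their backs; the gripper's body (76 mm by 85 mm) begins 54 mm behind the grasp point. The pads swing forward as they close: fully open they stand 13 mm farther back than shut.
Start: joints at [-69.809, 7.471, 85.268, -0, 87.261, -4.893], TCP at [254.389, -543.408, 231.292] pointing down, gripper open.
Joint ranges: [-169.43, 169.43], [-51.17, 129.36], [1.28, 143.12], [-76.62, 256.62], [0, 156.53], [-152.29, 152.29]. Speed limits (degrees/s): [136.94, 136.94, 159.86, 180, 180, 180].

## Interface

Orientations are given as [roll, pitch, yaw] about the fixed x, y, z axes, in that order (R = Rz(yaw) Ry(pitch) Rx(roll)).
In Python, from bench import * gives the robot as it stands.
- The arm moves only by the tool play_rows, never from a script. Its argument "increments" is a list of rows, each a list of 3 entries, a list of its own where there are three numbers: the gripper's target within -1 to 1 (fully open at 1, half-way at 0, shut at -1), then the shift along the tool's x, y, z in mm, then the turn about the tool's z in rad. A call has 1 to 12 rows; each row shifts and turns the commanded pose from where the row before left it, along the tool's axes as they then stand; what a row does not reach is not made up. A row lasts 1/12 s, in which the tool goes at most 41.7 mm and 7.16 degrees, less where a joint would pass 70% of its speed; a pose out of reach is approached as far as the arm can. A call is refused whole if a number of a shift passes 41.7 or a number of a turn 0.125, either way. A call with a gripper value outside its range is refused whole. The fingers move at their own pace and stop on an object; "force" is the grip in N (left out, the last holds). Time passes only in rows, so rows that do not move let the fingers close. It gives the time, the measured TCP pose, the force, the opening and the grip force at its end, in the units of the state.
- sense(): the state, without advancing time (a new reading comes with each control period).
- snapshot(name): name is "side" or "top"; returns a dict with "color" (400x640x3 uint8, red, green, blue), "intrinsics" (3x3 intrinsics, pixels), "world_from_camera" (4x4, takes a point from camera to world coordinates). Camera axes: x right, y down, z forward; pixel columns grow to the right and rows downward; lengths in mm; the calibration is good to about 2 mm. A picture is of the moment at which its call begins. There is no depth.
- hand_in(): hands the job in; it is judged then, once.
Trained networks look in a picture, given as the dict that the camera call returned (one of the last four; its "shot" number tells which), for a name from the list of things; names that differ only in an ending like _2 or _b are one class to them, and where a whole thing is asked for, a point or a joint stands for the part that bears it (a point fixed in the world has none). Each returns a list of dicts, best first, with "p" (0 to 1); they miss things now and then, are a little off and sometimes report something else, mostly with a low value. They report only what shows in the picture. A call takes as long as a camera call.
- find_in(query, picture): "xyz" ([x, y, z] in mm, in the coordinates of the camera as it stood for that picture, good to about 4 mm: the middle of the surface that is visible of it).
- regions_of(query, picture): "mask" (400x640 bool, what is visible of it).
- pinpoint(query, picture): "xyz" ([x, y, z] in mm, in the coordinates of the camera as it stood for that picture, good to about 4 mm: a listed point, or the origin of a listed thing).
The state is a dict: "time": time; "joint_pos": joint angles; "qd": joint speeds; "joint_efforts": joint torques, N m; "tool_pos": TCP position; "tcp_rot": TCP orientation; "ft_force": force on the tool from outside, world axes, zero at the start; "wrist_torque": the same for the moment, N m; "finger_gap": finger opening in mm; "grip_force": force on a finger pad.
Only numpy, scipy, OpenCV 4.12 (cv2) and the standard library are available. Lean on these libraries where they do the work, as an engineer would, in place of code of your own. Each camera call takes 0.05 s, during which the arm holds its last target. There are 200 camera calls.

## Working session

There is one attempt and no reset: what is moved stays moved. The work goes in short steps, Python scripts to look and compute and a tool call to move; the robot and the scene stay as the last step left them, time stands still between calls to the robot, and variables do not carry over. Pictures are saved under pics/ and viewed, at most 10 in all, crops included, and the job is handed in when it is done.

Besides the shell and the picture viewer there is one more tool, called after ">>>" in YAML: its name, and indented under it one key for each argument. play_rows: Moves the arm, as the interface text tells. Its arguments: {"type":"object","properties":{"increments":{"type":"array","items":{"type":"array"}},"force":{"type":"number"}},"required":["increments"]}

```bash
mkdir -p pics; cat > h.py <<'E'
from bench import *
import numpy as np, cv2
def w(p,s): 
    T=np.array(s["world_from_camera"]); return (T[:3,:3]@np.array(p)+T[:3,3])
def look(names,cams=("side","top"),save=None):
    out={}
    for c in cams:
        s=snapshot(c)
        if save: cv2.imwrite(f"pics/{save}_{c}.png",s["color"][:,:,::-1])
        for n in names:
            for r in pinpoint(n,s)[:2]:
                print(c,n,round(r["p"],2),w(r["xyz"],s).round(1))
    return s
E
python3 - <<'E'
from h import *
look(["bracket","bracket_grip","bracket_back","upper_claw","lower_claw","upright","upright_seat","amber_bottle","white_bottle","petri"],save="a")
s=sense();print(s["tool_pos"],s["tcp_rot"],s["finger_gap"],s["ft_force"])
E
```

```text
side bracket 0.87 [ 477.5 -400.5    5.2]
side bracket_grip 0.76 [ 479.7 -401.7   86.4]
side upper_claw 0.68 [ 537.9 -412.9   64.8]
side lower_claw 0.71 [ 536.8 -411.8   23.9]
side upright 0.44 [455.4 310.5   5.7]
side amber_bottle 0.83 [448.8  68.1   4.4]
side white_bottle 0.58 [461.  156.5  -1.1]
side petri 0.93 [455.3 312.3   2.6]
top bracket 0.69 [ 476.7 -405.9    3.2]
top bracket_grip 0.55 [ 479.4 -407.8   87.5]
top bracket_back 0.61 [ 522.4 -416.1    1.3]
top bracket_back 0.55 [ 479.7 -406.5   89.4]
top upper_claw 0.73 [ 537.8 -419.1   57.7]
top lower_claw 0.67 [ 535.5 -414.6   25.7]
top upright 0.82 [ 599.7 -198.8   -5.6]
top upright 0.34 [461.9 152.5  -0.9]
top upright_seat 0.78 [ 569.9 -198.    67.9]
top upright_seat 0.56 [ 524.3 -419.3   -1.2]
top amber_bottle 0.54 [442.5  63.5  -1.6]
top white_bottle 0.6 [461.2 159.1   1. ]
top petri 0.92 [445.3 309.4  -0.7]
[ 254.39787812 -543.41405474  231.31928394] [ 1.79997119e+02 -5.31513826e-05  2.50853216e+01] 85.45089024599453 [0.26607324 0.68178038 0.94017623]
```

View pics/a_side.png

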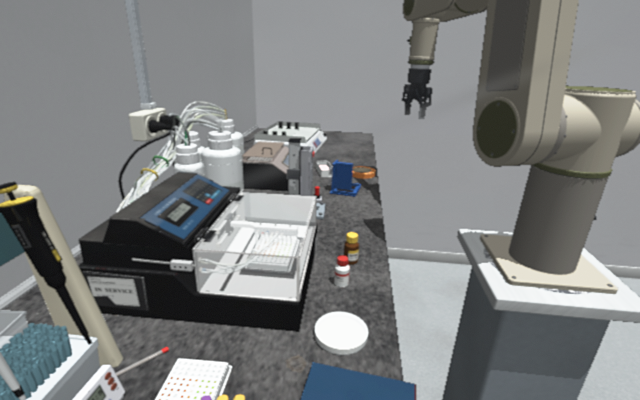

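View pics/a_top.png

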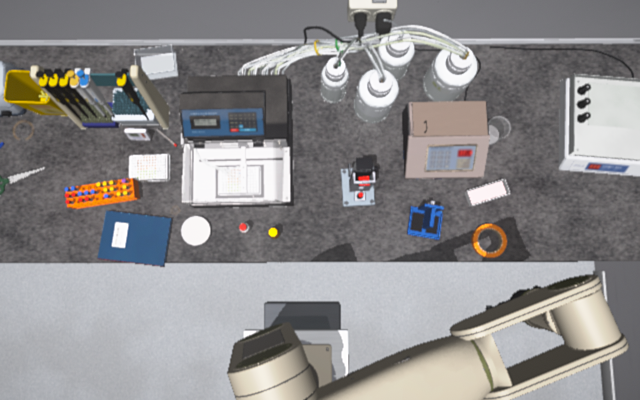

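The side view shows the bracket at (343,178) and the upright at (300,165). The top view shows the bracket at (426,220) and the upright at (358,186). Next I'll take a closer crop to get the yaws.

```bash
python3 - <<'E'
from h import *
s=snapshot("top"); im=s["color"][:,:,::-1]
c=cv2.resize(im[145:250,325:460],None,fx=5.5,fy=5.5,interpolation=cv2.INTER_CUBIC)
cv2.imwrite("pics/b.png",c)
K=np.array(s["intrinsics"]);T=np.array(s["world_from_camera"]);print(K.round(1).tolist(),T.round(3).tolist())
for n in ["upright","bracket"]:
  for r in regions_of(n,s)[:1]:
    m=r["mask"].astype(np.uint8);print(n,r["p"],m.sum(),cv2.minAreaRect(cv2.findNonZero(m)))
s2=snapshot("side");c=cv2.resize(s2["color"][120:220,260:400,::-1],None,fx=5,fy=5,interpolation=cv2.INTER_CUBIC);cv2.imwrite("pics/c.png",c)
print(np.array(s2["world_from_camera"]).round(3).tolist())
E
```

```text
[[466.1, 0.0, 313.4], [0.0, 466.1, 200.8], [0.0, 0.0, 1.0]] [[-0.002, -0.991, 0.13, 354.072], [-1.0, 0.002, -0.001, -57.564], [0.001, -0.13, -0.991, 1461.416], [0.0, 0.0, 0.0, 1.0]]
upright 0.66 1495 ((359.0, 181.5), (49.0, 36.0), 90.0)
bracket 0.73 1017 ((424.9716491699219, 218.0415802001953), (33.10273361206055, 35.66988754272461), 7.765166759490967)
[[-0.993, -0.069, 0.1, 449.039], [-0.119, 0.382, -0.917, 801.261], [0.025, -0.922, -0.387, 447.178], [0.0, 0.0, 0.0, 1.0]]
```

View pics/b.png

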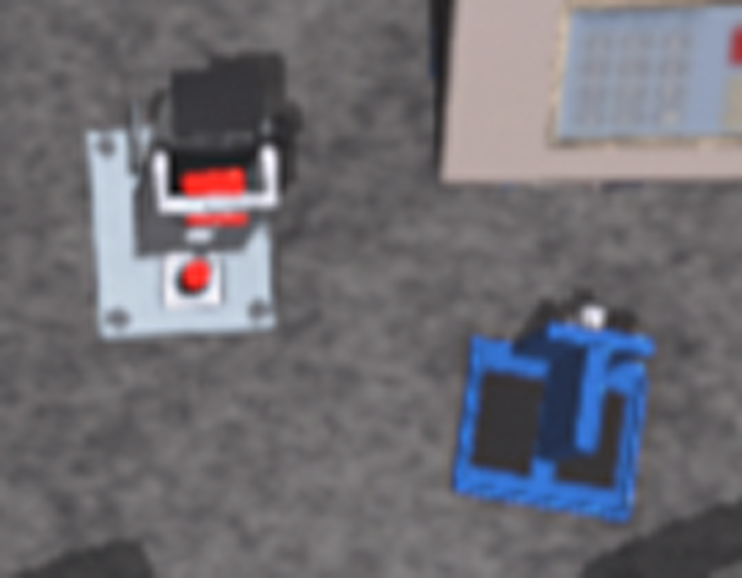

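View pics/c.png

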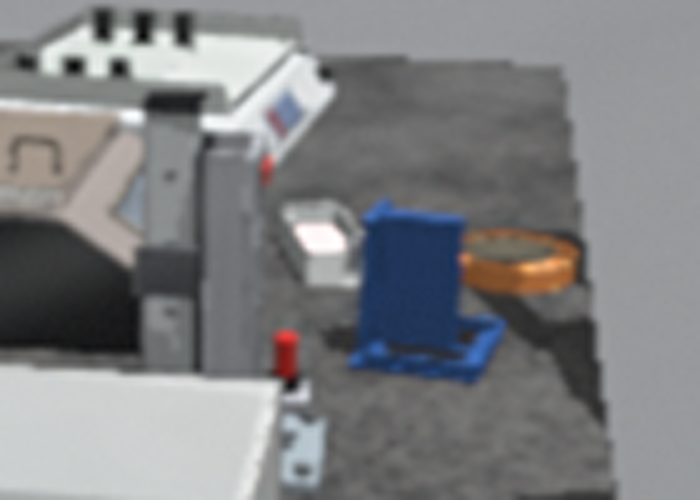

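The crops show the foot plate's front corners at (101,338) and (275,328), giving a yaw of about +3°. The red pin is at (199,268) in the top crop and (287,333) in the side crop, the latch at (217,220) and (267,165). Now I'll triangulate these.

```bash
cat >> h.py <<'E'
def ray(s,u,v):
    K=np.array(s["intrinsics"]);T=np.array(s["world_from_camera"])
    d=T[:3,:3]@np.linalg.inv(K)@[u,v,1]; return T[:3,3],d/np.linalg.norm(d)
def plane(s,u,v,z):
    o,d=ray(s,u,v); return o+d*(z-o[2])/d[2]
def tri(*rs):
    A=sum(np.eye(3)-np.outer(d,d) for o,d in rs);b=sum((np.eye(3)-np.outer(d,d))@o for o,d in rs)
    p=np.linalg.solve(A,b);return p.round(1),[round(np.linalg.norm(np.cross(p-o,d)),1) for o,d in rs]
E
python3 - <<'E'
from h import *
t=snapshot("top");s=snapshot("side")
ct=lambda x,y:(325+(x+.5)/5.5-.5,145+(y+.5)/5.5-.5)
cs=lambda x,y:(260+(x+.5)/5-.5,120+(y+.5)/5-.5)
for c in [(90,130),(101,338),(275,328)]: print(plane(t,*ct(*c),12).round(1))
print("pin top",tri(ray(t,*ct(199,268)),ray(s,*cs(287,333))))
print("latch",tri(ray(t,*ct(217,220)),ray(s,*cs(267,165))))
print("rail top",tri(ray(t,*ct(218,206)),ray(s,*cs(238,135))))
for c in [(457,490),(628,520)]: print("tray front at z14",plane(t,*ct(*c),14).round(1))
print("rib front top/rear", plane(t,*ct(585,450),100).round(1),plane(t,*ct(600,340),100).round(1))
print("plate top corners", plane(t,*ct(548,332),100).round(1),plane(t,*ct(652,352),100).round(1))
for n in ["upright_seat","upright","bracket_grip","upper_claw"]:
  for q in (t,s):
    for r in pinpoint(n,q)[:1]: print(n,r["p"],w(r["xyz"],q).round(1))
for n in ["latch","spring_foot"]:
  for q in (t,s):
    for r in find_in(n,q)[:1]: print(n,r["p"],w(r["xyz"],q).round(1))
E
```

```text
[ 648.1 -146.2   12. ]
[ 527.6 -151.3   12. ]
[ 533.1 -250.5   12. ]
pin top (array([ 555.7, -200.4,   83.6]), [np.float64(1.5), np.float64(1.5)])
latch (array([ 567.6, -199.3,  184. ]), [np.float64(0.7), np.float64(0.7)])
rail top (array([ 578.2, -197.7,  199.9]), [np.float64(6.8), np.float64(6.8)])
tray front at z14 [ 440.6 -351.2   14. ]
tray front at z14 [ 423.5 -447.1   14. ]
rib front top/rear [ 456.6 -402.5  100. ] [ 515.5 -412.6  100. ]
plate top corners [ 519.8 -384.9  100. ] [ 509.  -440.1  100. ]
upright_seat 0.72 [442.3  65.3  -4.2]
upright_seat 0.93 [ 563.4 -199.1   69.5]
upright 0.83 [ 601.7 -198.    -2.3]
upright 0.6 [ 478.  -401.     2.2]
bracket_grip 0.57 [ 480.  -406.6   87.3]
bracket_grip 0.67 [ 480.7 -398.5   85.7]
upper_claw 0.8 [ 538.  -419.    61.1]
upper_claw 0.78 [ 538.7 -413.3   66.9]
spring_foot 0.53 [ 555.5 -191.3   79.8]
```

>>> play_rows:
  increments:
    - [1, [0, 0, 0], 0.124]
    - [1, [0, 0, 0], 0.124]
    - [1, [0, 0, 0], 0.124]
    - [1, [0, 0, 0], 0.124]
    - [1, [0, 0, 0], 0.124]
    - [1, [27, -25, 9], 0]
    - [1, [27, -25, 9], 0]
    - [1, [27, -25, 9], 0]
    - [1, [27, -25, 9], 0]
    - [1, [27, -25, 9], 0]
    - [1, [27, -25, 9], 0]
    - [1, [27, -25, 9], 0]

```text
time: 3.0
tool_pos: [473.4, -404.4, 168.0]
tcp_rot: [180.0, -0.0, -10.4]
ft_force: [0.5, -0.8, -0.7]
finger_gap: 85.8
grip_force: 0.0
```

>>> play_rows:
  increments:
    - [1, [3, 0, 20], 0]
    - [1, [0, 0, 20], 0]
    - [1, [0, 0, 20], 0]
    - [1, [0, 0, 20], 0]
    - [1, [0, 0, 15], 0]
    - [1, [0, 0, 8], 0]
    - [1, [0, 0, 0], 0]

```text
time: 3.58
tool_pos: [473.7, -404.8, 62.8]
tcp_rot: [-179.9, 0.2, -10.4]
ft_force: [-0.7, 0.6, 0.2]
finger_gap: 85.5
grip_force: 0.0
```

>>> play_rows:
  increments:
    - [-1, [0, 0, 0], 0]
    - [-1, [0, 0, 0], 0]
    - [-1, [0, 0, 0], 0]
    - [-1, [0, 0, 0], 0]
    - [-1, [0, 0, 0], 0]
    - [-1, [0, 0, 0], 0]
    - [-1, [0, 0, 0], 0]
    - [-1, [0, 0, 0], 0]
  force: 70

```text
time: 4.25
tool_pos: [475.3, -406.5, 66.1]
tcp_rot: [180.0, -0.1, -10.4]
ft_force: [-0.0, 1.5, 5.0]
finger_gap: 11.2
grip_force: 69.1
```

>>> play_rows:
  increments:
    - [-1, [0, 0, -10], 0]
    - [-1, [0, 0, -20], 0]
    - [-1, [0, 0, -30], 0]
    - [-1, [0, 0, -25], -0.08]
    - [-1, [0, 0, -25], -0.08]
    - [-1, [0, 0, 0], -0.074]
    - [-1, [4, -34, 0], 0]
    - [-1, [4, -34, 0], 0]
    - [-1, [4, -34, 0], 0]
    - [-1, [4, -34, 0], 0]
    - [-1, [4, -34, 0], 0]
    - [-1, [0, -20, 0], 0]

```text
time: 5.25
tool_pos: [484.7, -211.9, 175.0]
tcp_rot: [-179.9, 0.1, 3.0]
ft_force: [0.0, -0.3, -3.3]
finger_gap: 11.0
grip_force: 69.9
```

>>> play_rows:
  increments:
    - [-1, [0, -12, 0], 0]
    - [-1, [0, 0, 0], 0]
    - [-1, [0, 0, 0], 0]

```text
time: 5.5
tool_pos: [484.3, -203.4, 175.4]
tcp_rot: [180.0, 0.0, 3.0]
ft_force: [-0.0, -0.8, -3.6]
finger_gap: 11.2
grip_force: 69.9
```

```bash
python3 - <<'E'
from h import *
t=snapshot("top");s=snapshot("side")
np.save("t.npy",t,allow_pickle=True);np.save("s.npy",s,allow_pickle=True)
a=cv2.resize(t["color"][150:225,325:395,::-1],None,fx=8,fy=8,interpolation=cv2.INTER_CUBIC)
b=cv2.resize(s["color"][125:215,265:345,::-1],None,fx=8,fy=8,interpolation=cv2.INTER_CUBIC)[:600]
cv2.imwrite("pics/d.png",a);cv2.imwrite("pics/e.png",b)
for n in ["bracket","bracket_back","upper_claw","upright_seat"]:
  for q in (t,s):
    for r in pinpoint(n,q)[:1]: print(n,round(r["p"],2),w(r["xyz"],q).round(1))
x=sense();print(x["time"],x["tool_pos"].round(1) if hasattr(x["tool_pos"],'round') else x["tool_pos"],x["tcp_rot"],x["ft_force"])
E
```

```text
bracket 0.82 [ 483.4 -206.4  109. ]
bracket 0.81 [ 488.8 -200.4  112.4]
bracket_back 0.63 [ 483.7 -201.7  114.7]
upper_claw 0.63 [ 550.6 -203.9  177.2]
upright_seat 0.75 [ 568.6 -193.9   65.3]
upright_seat 0.69 [ 564.3 -196.6   72.3]
6.0 [ 484.4 -203.7  175.2] [-1.79994220e+02  9.80074272e-03  2.93573497e+00] [ 0.68655309 -0.85459217 -4.03306825]
```

View pics/d.png

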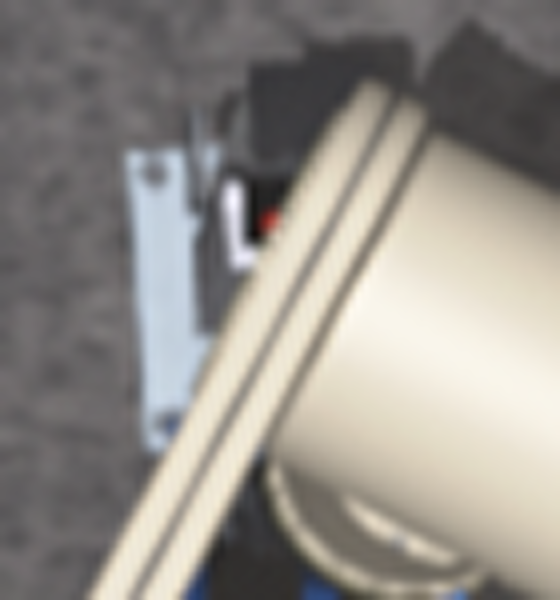

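View pics/e.png

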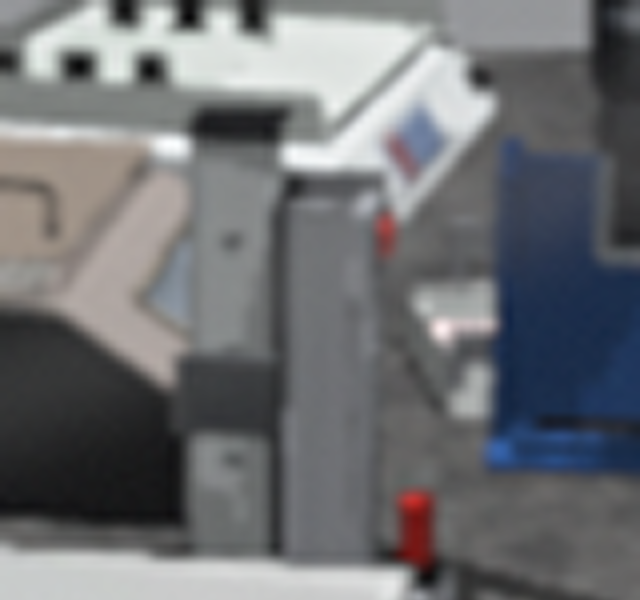

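The side crop shows the plate's rear edge at x≈505, the rail face at x≈375 and the pin top at (415,495), so the gap is about 40 mm. In the top crop the arm hides the fit. From here I'll go by feel.

>>> play_rows:
  increments:
    - [-1, [5, 0, 0], 0]
    - [-1, [5, 0, 7], 0]
    - [-1, [1, 0, 6], 0]
    - [-1, [0, 0, 0], 0]
    - [-1, [0, 0, 0], 0]

```text
time: 6.42
tool_pos: [494.9, -202.3, 161.1]
tcp_rot: [-179.9, 0.1, 3.0]
ft_force: [-0.1, 0.3, -3.1]
finger_gap: 11.3
grip_force: 70.0
```

>>> play_rows:
  increments:
    - [-1, [1, 0, 0], 0]
    - [-1, [1, 0, 0], 0]
    - [-1, [1, 0, 0], 0]
    - [-1, [0, 0, 0], 0]

```text
time: 6.75
tool_pos: [498.7, -202.7, 162.6]
tcp_rot: [180.0, -0.0, 3.0]
ft_force: [0.7, 0.0, -3.1]
finger_gap: 11.3
grip_force: 70.0
```

>>> play_rows:
  increments:
    - [-1, [1, 0, 0], 0]
    - [-1, [1, 0, 0], 0]
    - [-1, [0, 0, 0], 0]
    - [-1, [0, 0, 0], 0]

```text
time: 7.08
tool_pos: [500.5, -202.5, 162.3]
tcp_rot: [-180.0, -0.0, 3.0]
ft_force: [0.0, -0.4, -3.1]
finger_gap: 11.2
grip_force: 70.0
```

>>> play_rows:
  increments:
    - [-1, [1, 0, 0], 0]
    - [-1, [1, 0, 0], 0]
    - [-1, [0, 0, 0], 0]

```text
time: 7.33
tool_pos: [502.6, -202.4, 162.3]
tcp_rot: [180.0, -0.0, 3.0]
ft_force: [0.8, -1.4, -3.4]
finger_gap: 11.3
grip_force: 70.0
```

>>> play_rows:
  increments:
    - [-1, [1, 0, 0], 0]
    - [-1, [1, 0, 0], 0]
    - [-1, [0, 0, 0], 0]

```text
time: 7.58
tool_pos: [504.6, -202.3, 162.3]
tcp_rot: [-180.0, -0.0, 3.0]
ft_force: [0.6, 0.5, -2.6]
finger_gap: 11.1
grip_force: 70.0
```

>>> play_rows:
  increments:
    - [-1, [1, 0, 0], 0]
    - [-1, [0, 0, 0], 0]
    - [-1, [0, 0, 0], 0]

```text
time: 7.83
tool_pos: [505.4, -202.2, 162.3]
tcp_rot: [-180.0, 0.0, 3.0]
ft_force: [-0.3, -0.5, -3.1]
finger_gap: 11.2
grip_force: 70.0
```

>>> play_rows:
  increments:
    - [-1, [1, 0, 0], 0]
    - [-1, [1, 0, 0], 0]
    - [-1, [0, 0, 0], 0]

```text
time: 8.08
tool_pos: [507.6, -202.2, 162.3]
tcp_rot: [180.0, -0.0, 3.0]
ft_force: [-0.0, 0.4, -3.1]
finger_gap: 11.2
grip_force: 70.0
```

>>> play_rows:
  increments:
    - [-1, [1, 0, 0], 0]
    - [-1, [0, 0, 0], 0]
    - [-1, [0, 0, 0], 0]

```text
time: 8.33
tool_pos: [508.5, -202.1, 162.3]
tcp_rot: [-180.0, 0.0, 3.0]
ft_force: [0.3, 1.2, -3.1]
finger_gap: 11.1
grip_force: 70.0
```

>>> play_rows:
  increments:
    - [-1, [1, 0, 0], 0]
    - [-1, [0, 0, 0], 0]
    - [-1, [0, 0, 0], 0]

```text
time: 8.58
tool_pos: [509.4, -202.0, 162.3]
tcp_rot: [-180.0, -0.0, 3.0]
ft_force: [-0.3, -1.1, -3.7]
finger_gap: 11.1
grip_force: 70.0
```

>>> play_rows:
  increments:
    - [-1, [1, 0, 0], 0]
    - [-1, [0, 0, 0], 0]
    - [-1, [0, 0, 0], 0]

```text
time: 8.83
tool_pos: [509.6, -202.0, 162.2]
tcp_rot: [-180.0, 0.1, 3.0]
ft_force: [-5.4, -0.4, -0.3]
finger_gap: 11.1
grip_force: 70.4
```

>>> play_rows:
  increments:
    - [-1, [1, 0, 0], 0]
    - [-1, [0, 0, 0], 0]
    - [-1, [0, 0, 0], 0]

```text
time: 9.08
tool_pos: [509.7, -202.1, 162.0]
tcp_rot: [-180.0, 0.2, 2.9]
ft_force: [-11.3, 0.4, 2.4]
finger_gap: 10.9
grip_force: 70.9
```

>>> play_rows:
  increments:
    - [-1, [1, 0, 0], 0]
    - [-1, [0, 0, 0], 0]
    - [-1, [0, 0, 0], 0]

```text
time: 9.33
tool_pos: [509.7, -202.1, 161.9]
tcp_rot: [-180.0, 0.3, 2.9]
ft_force: [-15.6, -0.6, 3.9]
finger_gap: 10.7
grip_force: 71.2
```

>>> play_rows:
  increments:
    - [-1, [1, 0, 0], 0]
    - [-1, [0, 0, 0], 0]
    - [-1, [0, 0, 0], 0]

```text
time: 9.58
tool_pos: [509.8, -202.1, 161.9]
tcp_rot: [-179.9, 0.5, 2.9]
ft_force: [-22.4, -0.5, 8.1]
finger_gap: 11.2
grip_force: 71.9
```

>>> play_rows:
  increments:
    - [-1, [-2.5, 0, 0], 0]
    - [-1, [0, 0, 2], 0]
    - [-1, [0, 0, 0], 0]

```text
time: 9.83
tool_pos: [509.7, -202.1, 159.9]
tcp_rot: [-180.0, 0.1, 2.9]
ft_force: [-7.8, -1.3, 0.9]
finger_gap: 10.9
grip_force: 70.5
```

>>> play_rows:
  increments:
    - [-1, [0, 0, 1], 0]
    - [-1, [0, 0, 0], 0]
    - [-1, [0, 0, 1], 0]
    - [-1, [0, 0, 0], 0]

```text
time: 10.17
tool_pos: [509.7, -202.2, 158.0]
tcp_rot: [-180.0, 0.2, 2.9]
ft_force: [-8.0, -0.5, -0.0]
finger_gap: 11.3
grip_force: 70.6
```

>>> play_rows:
  increments:
    - [-1, [0, 0, 1], 0]
    - [-1, [0, 0, 0], 0]
    - [-1, [0, 0, 1], 0]
    - [-1, [0, 0, 0], 0]

```text
time: 10.5
tool_pos: [509.8, -202.2, 156.0]
tcp_rot: [-180.0, 0.1, 2.9]
ft_force: [-8.4, -1.0, 1.0]
finger_gap: 10.8
grip_force: 70.6
```

>>> play_rows:
  increments:
    - [-1, [0, 0, 1], 0]
    - [-1, [0, 0, 0], 0]
    - [-1, [0, 0, 0], 0]

```text
time: 10.75
tool_pos: [509.8, -202.2, 155.0]
tcp_rot: [-180.0, 0.1, 2.9]
ft_force: [-7.7, -1.6, -0.7]
finger_gap: 11.2
grip_force: 70.5
```

>>> play_rows:
  increments:
    - [-1, [0, 0, 1], 0]
    - [-1, [0, 0, 0], 0]
    - [-1, [0, 0, 0], 0]

```text
time: 11.0
tool_pos: [509.9, -202.2, 154.0]
tcp_rot: [-180.0, 0.1, 3.0]
ft_force: [-6.1, 0.0, -0.3]
finger_gap: 11.1
grip_force: 70.4
```

>>> play_rows:
  increments:
    - [-1, [0, 0, 1], 0]
    - [-1, [0, 0, 0], 0]
    - [-1, [0, 0, 0], 0]

```text
time: 11.25
tool_pos: [509.9, -202.1, 153.0]
tcp_rot: [-180.0, 0.1, 2.9]
ft_force: [-6.4, 0.3, -0.7]
finger_gap: 11.3
grip_force: 70.6
```

>>> play_rows:
  increments:
    - [-1, [0, 0, 1], 0]
    - [-1, [0, 0, 0], 0]
    - [-1, [0, 0, 0], 0]

```text
time: 11.5
tool_pos: [509.9, -202.2, 152.0]
tcp_rot: [-180.0, 0.1, 2.9]
ft_force: [-6.9, -1.2, -0.2]
finger_gap: 11.3
grip_force: 70.5
```

>>> play_rows:
  increments:
    - [-1, [0, 0, 1], 0]
    - [-1, [0, 0, 0], 0]
    - [-1, [0, 0, 0], 0]

```text
time: 11.75
tool_pos: [509.9, -202.1, 150.9]
tcp_rot: [-180.0, 0.1, 2.9]
ft_force: [-6.6, -0.7, -1.1]
finger_gap: 11.0
grip_force: 70.5
```

>>> play_rows:
  increments:
    - [-1, [0, 0, 1], 0]
    - [-1, [0, 0, 0], 0]
    - [-1, [0, 0, 0], 0]

```text
time: 12.0
tool_pos: [509.9, -202.1, 150.0]
tcp_rot: [-180.0, 0.1, 2.9]
ft_force: [-6.0, -0.9, -0.5]
finger_gap: 11.2
grip_force: 70.4
```

>>> play_rows:
  increments:
    - [-1, [0, 0, 1], 0]
    - [-1, [0, 0, 0], 0]
    - [-1, [0, 0, 0], 0]

```text
time: 12.25
tool_pos: [509.9, -202.2, 149.0]
tcp_rot: [-180.0, 0.1, 3.0]
ft_force: [-6.4, -0.1, -1.0]
finger_gap: 10.9
grip_force: 70.7
```

>>> play_rows:
  increments:
    - [-1, [0, 0, 1], 0]
    - [-1, [0, 0, 0], 0]
    - [-1, [0, 0, 0], 0]

```text
time: 12.5
tool_pos: [509.8, -202.1, 148.0]
tcp_rot: [-180.0, 0.1, 3.0]
ft_force: [-7.5, -1.2, -0.1]
finger_gap: 11.2
grip_force: 70.5
```

>>> play_rows:
  increments:
    - [-1, [0, 0, 1], 0]
    - [-1, [0, 0, 0], 0]
    - [-1, [0, 0, 0], 0]

```text
time: 12.75
tool_pos: [509.8, -202.2, 147.4]
tcp_rot: [180.0, 0.1, 3.0]
ft_force: [-8.2, -0.2, 3.4]
finger_gap: 10.9
grip_force: 71.1
```

>>> play_rows:
  increments:
    - [-1, [0, 0, 1], 0]
    - [-1, [0, 0, 0], 0]
    - [-1, [0, 0, 0], 0]

```text
time: 13.0
tool_pos: [509.8, -202.3, 146.7]
tcp_rot: [180.0, 0.1, 2.9]
ft_force: [-10.3, 0.4, 4.9]
finger_gap: 11.0
grip_force: 71.3
```

>>> play_rows:
  increments:
    - [-1, [0, 0, 1], 0]
    - [-1, [0, 0, 0], 0]
    - [-1, [0, 0, 0], 0]

```text
time: 13.25
tool_pos: [509.8, -202.3, 145.8]
tcp_rot: [180.0, 0.1, 3.0]
ft_force: [-11.2, 0.0, 6.2]
finger_gap: 11.0
grip_force: 71.4
```

>>> play_rows:
  increments:
    - [-1, [0, 0, 1], 0]
    - [-1, [0, 0, 0], 0]
    - [-1, [0, 0, 0], 0]

```text
time: 13.5
tool_pos: [509.7, -202.3, 144.9]
tcp_rot: [180.0, 0.1, 2.9]
ft_force: [-11.5, -0.2, 6.0]
finger_gap: 10.8
grip_force: 71.5
```

>>> play_rows:
  increments:
    - [-1, [0, 0, -4], 0]
    - [-1, [0, 0, -3.3], 0]
    - [-1, [0, 0, 0], 0]
    - [-1, [0, 0, 0], 0]

```text
time: 13.83
tool_pos: [511.5, -201.8, 151.8]
tcp_rot: [180.0, -0.1, 3.0]
ft_force: [1.2, 0.4, -2.5]
finger_gap: 10.8
grip_force: 70.0
```

>>> play_rows:
  increments:
    - [-1, [0, -1, 0], 0]
    - [-1, [0, 0, 0], 0]
    - [-1, [0, 0, 0], 0]

```text
time: 14.08
tool_pos: [510.9, -200.9, 151.5]
tcp_rot: [180.0, -0.0, 3.0]
ft_force: [-0.2, 0.1, -3.5]
finger_gap: 11.3
grip_force: 70.0
```

>>> play_rows:
  increments:
    - [-1, [0, -1, 0], 0]
    - [-1, [0, 0, 0], 0]
    - [-1, [0, 0, 0], 0]

```text
time: 14.33
tool_pos: [510.8, -199.9, 151.5]
tcp_rot: [-180.0, 0.0, 3.0]
ft_force: [-0.3, -0.2, -3.2]
finger_gap: 11.0
grip_force: 70.0
```

>>> play_rows:
  increments:
    - [-1, [1.5, 0, 0], 0]
    - [-1, [1.5, 0, 0], 0]
    - [-1, [0, 0, 0], 0]

```text
time: 14.58
tool_pos: [514.1, -199.8, 151.6]
tcp_rot: [180.0, -0.0, 3.0]
ft_force: [-0.7, 0.1, -3.9]
finger_gap: 11.0
grip_force: 70.0
```

>>> play_rows:
  increments:
    - [-1, [0, -1, 0], 0]
    - [-1, [0, 0, 0], 0]
    - [-1, [0, 0, 0], 0]

```text
time: 14.83
tool_pos: [513.7, -198.7, 151.6]
tcp_rot: [-180.0, 0.0, 3.0]
ft_force: [-0.6, 0.8, -3.3]
finger_gap: 10.8
grip_force: 70.0
```

>>> play_rows:
  increments:
    - [-1, [0, -1, 0], 0]
    - [-1, [0, 0, 0], 0]
    - [-1, [0, 0, 0], 0]

```text
time: 15.08
tool_pos: [513.7, -197.7, 151.6]
tcp_rot: [-180.0, -0.0, 3.0]
ft_force: [-0.3, 0.5, -3.5]
finger_gap: 11.3
grip_force: 70.0
```

>>> play_rows:
  increments:
    - [-1, [1, 1.7, 0], 0]
    - [-1, [2, 0, 0], 0]
    - [-1, [2, 0, 0], 0]
    - [-1, [0, 0, 0], 0]

```text
time: 15.42
tool_pos: [519.2, -199.3, 151.7]
tcp_rot: [180.0, -0.0, 3.0]
ft_force: [-0.6, 1.0, -3.1]
finger_gap: 11.4
grip_force: 70.0
```

>>> play_rows:
  increments:
    - [-1, [1, 0, 0], 0]
    - [-1, [1, 0, 0], 0]
    - [-1, [0, 0, 0], 0]
    - [-1, [0, 0, 0], 0]

```text
time: 15.75
tool_pos: [520.4, -199.1, 151.5]
tcp_rot: [-180.0, 0.0, 3.0]
ft_force: [-3.5, -0.2, -2.1]
finger_gap: 10.8
grip_force: 70.1
```

>>> play_rows:
  increments:
    - [-1, [1, 0, 0], 0]
    - [-1, [1, 0, 0], 0]
    - [-1, [0, 0, 0], 0]
    - [-1, [0, 0, 0], 0]

```text
time: 16.08
tool_pos: [522.6, -199.0, 151.5]
tcp_rot: [-180.0, 0.0, 3.0]
ft_force: [-3.6, 0.2, -1.9]
finger_gap: 11.1
grip_force: 70.1
```

>>> play_rows:
  increments:
    - [-1, [1, 0, 0], 0]
    - [-1, [1, 0, 0], 0]
    - [-1, [0.8, 0, 0], 0]
    - [-1, [0, 0, 0], 0]
    - [-1, [0, 0, 0], 0]

```text
time: 16.5
tool_pos: [525.4, -198.8, 151.4]
tcp_rot: [-180.0, 0.0, 3.0]
ft_force: [-5.3, -0.6, -2.0]
finger_gap: 11.1
grip_force: 70.2
```

Now I'll go down 12 mm: quickly at first, then in small steps.

>>> play_rows:
  increments:
    - [-1, [0, 0, 1.5], 0]
    - [-1, [0, 0, 1.5], 0]
    - [-1, [0, 0, 1.5], 0]
    - [-1, [0, 0, 0], 0]
    - [-1, [0, 0, 0], 0]

```text
time: 16.92
tool_pos: [525.4, -199.0, 147.2]
tcp_rot: [180.0, 0.0, 3.0]
ft_force: [-5.1, -0.3, -0.8]
finger_gap: 11.3
grip_force: 70.4
```

>>> play_rows:
  increments:
    - [-1, [0, 0, 1.5], 0]
    - [-1, [0, 0, 1.5], 0]
    - [-1, [0, 0, 0], 0]
    - [-1, [0, 0, 0], 0]

```text
time: 17.25
tool_pos: [525.4, -199.1, 144.8]
tcp_rot: [180.0, 0.0, 3.0]
ft_force: [-7.9, 0.4, 3.4]
finger_gap: 11.2
grip_force: 71.0
```

>>> play_rows:
  increments:
    - [-1, [0, 0, 1], 0]
    - [-1, [0, 0, 1], 0]
    - [-1, [0, 0, 1], 0]
    - [-1, [0, 0, 0], 0]

```text
time: 17.58
tool_pos: [525.4, -199.1, 142.2]
tcp_rot: [180.0, 0.0, 3.0]
ft_force: [-10.5, 1.4, 5.7]
finger_gap: 11.0
grip_force: 71.5
```

>>> play_rows:
  increments:
    - [-1, [0, 0, 1], 0]
    - [-1, [0, 0, 1], 0]
    - [-1, [0, 0, 0], 0]
    - [-1, [0, 0, 0], 0]

```text
time: 17.92
tool_pos: [525.5, -199.1, 140.3]
tcp_rot: [180.0, 0.0, 3.0]
ft_force: [-11.0, 1.1, 7.0]
finger_gap: 11.2
grip_force: 71.7
```

>>> play_rows:
  increments:
    - [-1, [0, 0, 1], 0]
    - [-1, [0, 0, 0], 0]
    - [-1, [0, 0, 0], 0]

```text
time: 18.17
tool_pos: [525.5, -199.2, 139.7]
tcp_rot: [180.0, 0.0, 3.0]
ft_force: [-12.0, 1.2, 9.4]
finger_gap: 11.0
grip_force: 71.8
```

>>> play_rows:
  increments:
    - [-1, [0, 0, 1], 0]
    - [-1, [0, 0, 0], 0]
    - [-1, [0, 0, 0], 0]

```text
time: 18.42
tool_pos: [525.5, -199.2, 139.6]
tcp_rot: [180.0, -0.0, 3.0]
ft_force: [-16.7, 3.8, 17.1]
finger_gap: 11.1
grip_force: 72.9
```

>>> play_rows:
  increments:
    - [-1, [-0.8, 0, -1.5], 0]
    - [-1, [0, 0, -1.5], 0]
    - [-1, [0, 0, 0], 0]
    - [-1, [0, 0, 0], 0]

```text
time: 18.75
tool_pos: [525.4, -199.1, 141.2]
tcp_rot: [180.0, -0.1, 3.0]
ft_force: [-5.5, 1.1, 5.6]
finger_gap: 10.9
grip_force: 71.5
```

```bash
python3 - <<'E'
from h import *
s=snapshot("side")
b=cv2.resize(s["color"][135:210,280:345,::-1],None,fx=8,fy=8,interpolation=cv2.INTER_CUBIC)
cv2.imwrite("pics/f.png",b)
E
```

```text
(no output)
```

View pics/f.png

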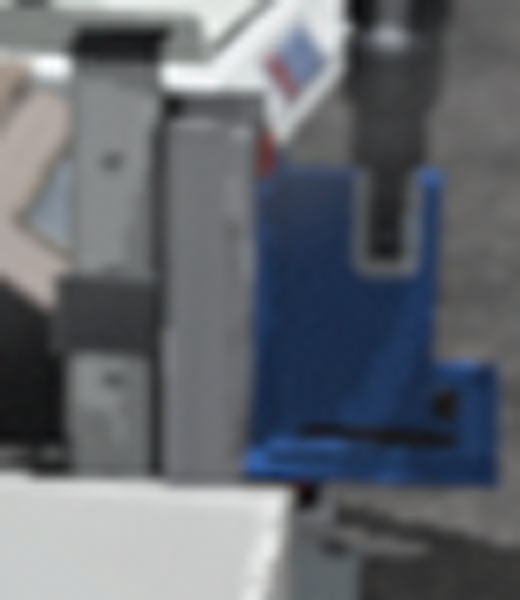

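The latch shows red and out over the plate's top edge at (267,150), and the shelf sits flush against the rail. I'll do a small lift test, then release.

>>> play_rows:
  increments:
    - [-1, [0, 0, -1], 0]
    - [-1, [0, 0, -0.7], 0]
    - [-1, [0, 0, 0], 0]
    - [-1, [0, 0, 0], 0]

```text
time: 19.13
tool_pos: [525.4, -199.0, 141.4]
tcp_rot: [180.0, -0.1, 3.0]
ft_force: [5.8, -2.6, -7.8]
finger_gap: 11.1
grip_force: 69.2
```

Locked: z holds while the force reverses. I'll relax and open slightly, since the rim and surroundings leave room for full opening.

>>> play_rows:
  increments:
    - [-1, [0, 0, 0.8], 0]
    - [-1, [0, 0, 0], 0]
    - [0, [0, 0, 0], 0]
    - [0, [0, 0, 0], 0]
    - [0, [0, 0, 0], 0]
    - [0, [0, 0, 0], 0]
    - [0, [0, 0, 0], 0]

```text
time: 19.72
tool_pos: [524.7, -198.9, 141.1]
tcp_rot: [180.0, -0.0, 3.0]
ft_force: [-0.4, -1.0, -0.0]
finger_gap: 42.7
grip_force: 0.0
```

>>> play_rows:
  increments:
    - [0, [0, 0, -8], 0]
    - [0, [0, 0, -15], 0]
    - [0, [0, 0, -20], 0]
    - [0, [0, 0, -20], 0]
    - [0, [0, 0, -20], 0]
    - [0, [-10, 0, -15], 0]
    - [0, [-20, 0, 0], 0]
    - [0, [0, 0, 0], 0]
    - [0, [0, 0, 0], 0]

```text
time: 20.47
tool_pos: [494.7, -200.7, 239.9]
tcp_rot: [180.0, -0.1, 2.9]
ft_force: [0.6, -0.8, -0.5]
finger_gap: 43.0
grip_force: 0.0
```

```bash
python3 - <<'E'
from h import *
s=snapshot("side")
b=cv2.resize(s["color"][135:210,280:345,::-1],None,fx=8,fy=8,interpolation=cv2.INTER_CUBIC)
cv2.imwrite("pics/g.png",b);x=sense();print(x["time"],x["tool_pos"],x["ft_force"],x["finger_gap"])
E
```

```text
20.5167 [ 494.89572358 -200.54377118  239.40908473] [ 0.28977853  0.75517759 -0.54594002] 42.61304670224735
```

View pics/g.png

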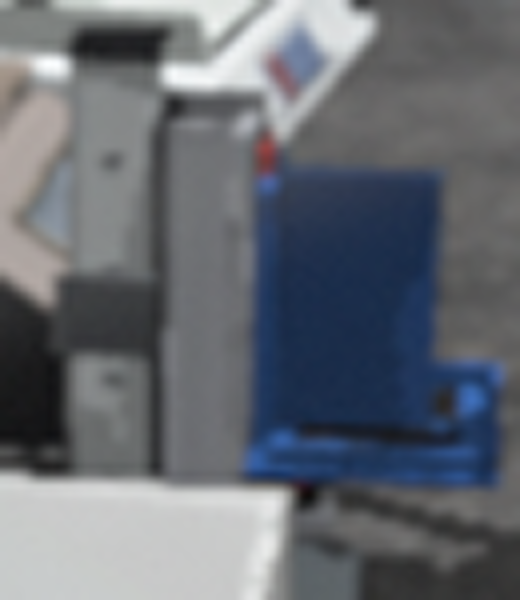

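The shelf hangs flush against the rail with the latch out over its top edge at (267,155), and the gripper is clear of it.

```bash
python3 -c "
from bench import *
print(hand_in())"
```

```text
the job is handed in; nothing more can be done
None
```

The shelf hangs on the rail with its latch snapped out over the back plate and the gripper clear; I handed the job in at about 20.5 s, but no verdict came back.

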